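# Fasten the sample reader's cover stud with its key

## Robot

A 6-joint arm with a two-finger parallel gripper is mounted at the origin on the work surface. World frame = base frame: x ahead of the robot, y to its left, z up, the work surface at z = 0. Lengths are in m, angles in rad, forces in N, time in s.
With the tool pointing down it reaches from about 0.425 to 0.95 m from the base axis. Payload 3.5 kg.
Tool frame: the origin (TCP) lies on the centre line of the jaws, within the pads' length; the fingertips stand ahead of it and the grasp point (between the pads) lies 11 mm behind it (tips_ahead is the z of the fingertips in the tool frame, in m); z points along the fingers, y is the direction in which the jaws open and shut (so a half turn about z gives the same grasp; the last joint's range is limited). The gripper opens to 85 mm and grips with 20 to 120 N. Pads are 22 mm wide; open, the fingers measure 114 mm over their backs; the gripper's body (76 mm by 85 mm) begins 54 mm behind the grasp point. The pads swing forward as they close: fully open they stand 13 mm farther back than shut.
Start: joints at [-1.438, 0.286, 1.577, -0, 1.279, -0.15], TCP at [0.188, -0.648, 0.218] pointing down, gripper open.
Joint ranges: [-2.77, 2.77], [-0.9, 2.22], [0.21, 2.48], [-1.53, 4.67], [0.24, 2.81], [-2.84, 2.84]. Speed limits (rad/s): [2.79, 2.79, 3.14, 3.14, 3.14, 3.14].

## Interface

Orientations are given as a unit quaternion [x, y, z, w].
In Python, from plant import * gives the robot as it stands. The module is installed in compiled form; this text tells all that it offers.
- The arm moves only by the tool move_arm, never from a script. Its arguments are lists of equal length, an entry for each row: "linear": the shift along the world's x, y, z in m, a list of three; "twist": the turn, a rotation vector about the world's x, y, z in degrees, a list of three. A call has 1 to 20 rows; each row shifts and turns the pose as measured when the row begins; what a row does not reach is not made up. A row lasts 1/12 s, in which the tool goes at most 41.7 mm and 7.16 degrees, less where a joint would pass 70% of its speed; a pose out of reach is approached as far as the arm can. A call is refused whole if a number of a shift passes 0.0417 or a number of a turn 7.16, either way. A call with a gripper value outside its range is refused whole. "grip" is the opening, from 0 (shut) to 1 (fully open), set as the call begins (left out, the last holds). The fingers move at their own pace and stop on an object; "force" is the grip in N (left out, the last holds). Time passes only in rows, so rows that do not move let the fingers close. It gives the time, the measured TCP pose, the force and the opening at its end, in the units of the state.
- get_state(): the state, without advancing time (a new reading comes with each control period).
- read_camera(name): name is "scene" or "top" or "wrist"; returns a dict with "img" (400x640x3 uint8, blue, green, red), "depth" (400x640 float32, m along the optical axis (not along the pixel's ray), 0 where there is no reading), "fx", "fy", "cx", "cy" (pixels), "rvec" (rotation vector, rad) and "tvec" (3), from world to camera coordinates, as OpenCV has them. Camera axes: x right, y down, z forward; pixel columns grow to the right and rows downward; lengths in m; the calibration is good to about 2 mm. A picture is of the moment at which its call begins.
- sign_off(): hands the job in, once; it reports no verdict.
The state is a dict: "time": time; "qpos": joint angles; "dq": joint speeds; "joint_efforts": joint torques, N m; "eef_pos": TCP position; "tcp_rot": TCP orientation; "contact_force": force on the tool from outside, world axes, zero at the start; "wrist_torque": the same for the moment, N m; "opening": opening from 0.0 (shut) to 1.0 (fully open).
Only numpy, scipy, OpenCV 4.12 (cv2) and the standard library are available. Lean on these libraries where they do the work, as an engineer would, in place of code of your own. Each camera call takes 0.05 s, during which the arm holds its last target.

## Task

The service cover of the sample reader is closed but its slotted stud is still unfastened. Take the orange key from its stand, seat its blade in the slot, press the stud in gently (never push or twist on the reader with more than 25 N) and turn it clockwise a quarter turn with the key until it drops into its catch, then put the key back fully home in its stand. Keep the fingers off the reader and leave everything else where it is.

Things in the scene. Friction and masses are not known exactly. Their poses are not given: they have to be found in the camera images.
- stud_place (a point): Centre of the brass stud's hole in the reader's flat grey cover, at the cover's surface (80 mm up), x towards the hump, z up. The stud rides on a gasket of unknown thickness: unpressed, the flat top of its head is 2 to 12 mm above this point, to be found by touch. It does not turn until pressed 5 mm down; hard stop at 7.2 mm; press about 6 mm and keep that while turning.
- red_dot (a point): Red dot on the cover, 37 mm from the stud's axis towards -x. The stud's head is 44 mm across; its slot, straight through the axis with closed ends, is 28 mm long, 6 mm wide, 16 mm deep. Unfastened, the slot points along stud_place's x axis to this dot (up to 0.1 rad clockwise of it); fastened, it points to the two green dots.
- stud_turn (a joint): Turn of the stud, rad, clockwise from above: up to 0.1 unfastened, hard stop 1.5 (a quarter turn; stop at about 1.4). From 1.28 on it is at its catch: when the pressure is taken off it springs 3 mm up into the catch, which keeps it from turning back. Pressing meets a spring: 5 N at first, 1.2 N more per mm (11 N at 5 mm, 12.2 N at 6 mm). Turning takes about 0.06 N m; the blade has 0.08 rad of play in the slot.
- key_grip (a point): Centre of the key's orange grip: 44 mm along x, 16 mm along y, 36 mm high; z up along the shank. Mass 0.08 to 0.17 kg. Below it a steel shank 14 mm across, 24 mm long, then a collar 30 mm across, 4 mm thick, its flat underside 46 mm below this point; it rests on the stud's head when the blade is fully in. At the start the key stands upright in its stand.
- stand_pocket (a point): Centre of the pocket mouth on top of the fixed blue stand, a block 70 x 70 x 30 mm. Pocket: 28 mm along x, 8 mm along y, 15 mm deep; z up. With the key home the collar rests on the block and the grip's centre is 46 mm above this point. Either way round fits.
- key: The loose key; origin at the blade's tip, 58 mm below the grip's centre, same axes. The flat blade lies along x like the grip: 12 mm long below the collar, 24 mm wide, 4 mm thick, narrowed to 22 x 2.4 mm over its last 4 mm. It fits the slot either way round.
- reader: White sample reader, fixed, box 200 x 240 x 80 mm, x to its far edge, origin under its middle. A white hump with a black display, 25 mm higher, runs along its far edge, starting 82 mm beyond the stud. The stud's axis is 35 mm from the middle towards -x.
- rack: white foam rack 100 x 60 x 34 mm with small capped sample vials fixed in it (66 mm high over all), a bystander; origin in the middle of its underside
- vial: single capped vial, 29 mm across, 64 mm high, standing, a bystander; origin in the middle of its underside
- tub: white screw-top tub with red cap, 76 mm across, 76 mm high, a bystander; origin in the middle of its underside
- tips: blue pipette-tip box with clear lid, 85 x 120 x 85 mm, a bystander; origin in the middle of its underside
- gel: clear bottle 64 mm across, 150 mm high, a bystander; origin in the middle of its underside
- timer: flat grey bench timer 60 x 75 x 22 mm, a bystander; origin in the middle of its underside
Not all that is in view belongs to the job. What is meant by the part that bears stand_pocket is not green, red or turquoise, and is the smaller of those in its own colour.

How it is judged:
On the way, in this order (a step that is already met when the one before it is completed fails the run):
1. with the key, the stud is pressed in and turning (value of joint stud_turn above 0.5 rad and contact force between key and reader above 3 N), for 0.1 s.
2. the stud is turned to its catch and left there by the key (value of joint stud_turn above 1.25 rad and contact force between key and reader below 0.5 N), for 0.2 s.
At the end, for the whole second after the job is handed in: the stud is in its catch (turned more than 1.25 rad, and staying so by itself), and the key stands released, upright (within 0.1 rad) and at rest in its stand: grip centre within 6 mm sideways of the pocket's centre and less than 50 mm above it (46 mm is fully home) (value of joint stud_turn above 1.25 rad and horizontal distance between key_grip and stand_pocket below 0.006 m and z of key_grip in the frame of stand_pocket below 0.05 m and angle between key_grip's own z axis and vertical below 0.1 rad and linear speed of key below 0.02 m/s); the robot touches nothing.
It fails at once if the key pushes or twists on the reader with more than 25 N (contact force between key and reader above 25 N).
It fails at once if the fingers touch the reader (more than 3 N) (contact force between the fingers and reader above 3 N).
It fails at once if a bystander is moved by more than 30 mm or tipped over (distance of any of rack, vial, tub, tips, gel, timer from where it was at the start of the episode above 0.03 m or angle between any of rack, vial, tub, tips, gel, timer's own z axis and vertical above 0.5 rad).
It also fails if it takes over 72 s, if anything falls off the work surface, if the arm or the gripper's body presses on something with over 40 N, if the wrist force passes 120 N, or if a joint passes its speed limit or range.

## Working session

There is one attempt and no reset: what is moved stays moved. The work goes in short steps, Python scripts to look and compute and a tool call to move; the robot and the scene stay as the last step left them, time stands still between calls to the robot, and variables do not carry over. Pictures are saved under pics/ and viewed, and the job is handed in when it is done.

Besides the shell and the picture viewer there is one more tool, called after "Call:" as name(argument=value, ...) on one line, values as JSON. move_arm: Moves the arm, as the interface text tells. Its arguments: {"type":"object","properties":{"linear":{"type":"array","items":{"type":"array","items":{"type":"number"}}},"twist":{"type":"array","items":{"type":"array","items":{"type":"number"}}},"grip":{"type":"number"},"force":{"type":"number"}},"required":["linear","twist"]}

```bash
mkdir -p pics; cat > h.py <<'E'
from plant import *
import numpy as np, cv2
def proj(c,p):
    R=cv2.Rodrigues(np.array(c['rvec'],float))[0]; q=R@np.array(p,float)+np.array(c['tvec']).ravel()
    return c['fx']*q[0]/q[2]+c['cx'], c['fy']*q[1]/q[2]+c['cy']
def ray(c,u,v):
    R=cv2.Rodrigues(np.array(c['rvec'],float))[0]; t=np.array(c['tvec']).ravel()
    return -R.T@t, R.T@np.array([(u-c['cx'])/c['fx'],(v-c['cy'])/c['fy'],1])
def atz(c,u,v,z):
    o,d=ray(c,u,v); return o+d*(z-o[2])/d[2]
def atd(c,u,v):
    o,d=ray(c,u,v); return o+d*float(c['depth'][int(round(v)),int(round(u))])
def crop(img,x0,y0,x1,y1,s,name):
    cv2.imwrite('pics/'+name,cv2.resize(img[y0:y1,x0:x1],None,fx=s,fy=s,interpolation=cv2.INTER_CUBIC))
E
python3 - <<'E'
from h import *
import pickle
print(get_state())
for n in ['scene','top','wrist']:
    c=read_camera(n); pickle.dump(c,open(n+'0.pkl','wb')); cv2.imwrite(f'pics/{n}0.png',c['img'])
    print(n,c['fx'],c['cx'],c['cy'],ray(c,320,200))
E
```

```text
{'time': 0.0, 'qpos': array([-1.43798970e+00,  2.87183802e-01,  1.57818060e+00,  1.48009523e-06,
        1.27859448e+00, -1.49995259e-01]), 'dq': array([-0.00025226, -0.00086906, -0.00014767,  0.00282893,  0.00201035,
        0.00088236]), 'joint_efforts': array([ 1.67462240e-03, -4.05979908e+01, -2.92622834e+01, -5.53748680e-05,
        5.82168315e-03,  4.93979897e-06]), 'eef_pos': array([ 0.18829667, -0.64748838,  0.21683317]), 'tcp_rot': array([ 9.90018870e-01,  1.40929902e-01,  1.08763509e-05, -1.18306654e-03]), 'contact_force': array([-0.78941252,  0.07202494, -1.21863866]), 'wrist_torque': array([ 0.05880115, -0.0035186 ,  0.00775554]), 'opening': 1.0006635394607684}
scene 428.8610209752757 324.338542259693 199.07225771873834 (array([ 1.02752029, -0.56347891,  0.96202937]), array([-0.48426305,  0.43858146, -0.75712788]))
top 372.19915637740513 318.6625436720436 201.9765538233946 (array([ 0.20328872, -0.01995953,  1.37815668]), array([ 0.20006738, -0.01035896, -0.97974836]))
wrist 314.3108518330574 320.6923765539954 200.3190946398339 (array([ 0.25165175, -0.62871599,  0.37320509]), array([-0.24738998, -0.06746474, -0.96656743]))
```

View pics/scene0.png

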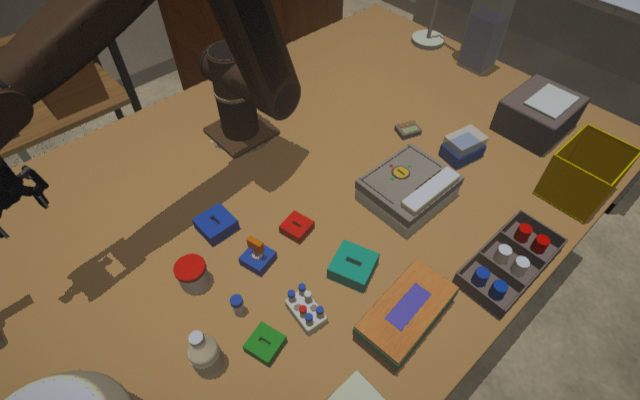

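View pics/top0.png

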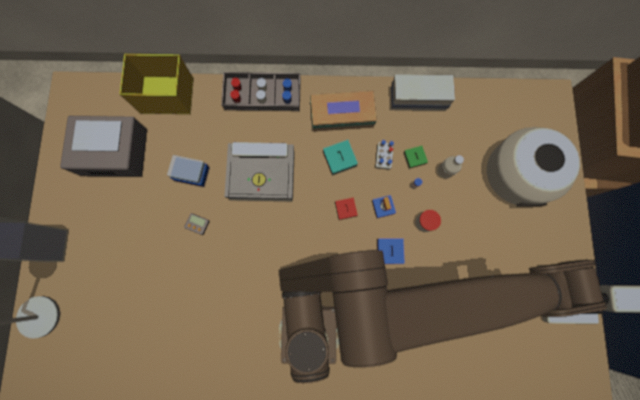

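View pics/wrist0.png

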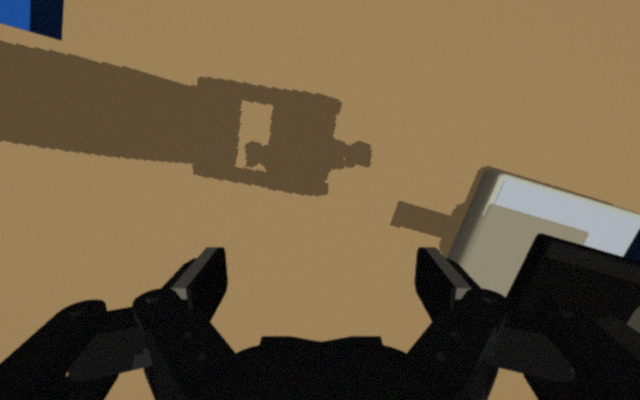

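Stand candidates (top picture): small blue (384,206) with the orange key in it, larger blue (391,251), red (346,208), turquoise (340,156), green (416,157). By the description it's the smaller blue one at (384,206). I'll check it in a close crop.

```bash
python3 - <<'E'
from h import *
import pickle
t=pickle.load(open('top0.pkl','rb')); s=pickle.load(open('scene0.pkl','rb'))
a=cv2.resize(t['img'][180:270,360:420],None,fx=6,fy=6,interpolation=cv2.INTER_CUBIC)
b=cv2.resize(s['img'][195:285,190:290],None,fx=4,fy=6*1.0*1,interpolation=cv2.INTER_CUBIC)
cv2.imwrite('pics/c1.png',np.hstack([a,b]))
a=cv2.resize(t['img'][135:205,220:300],None,fx=5,fy=5,interpolation=cv2.INTER_CUBIC)
b=cv2.resize(s['img'][140:210,350:430],None,fx=5,fy=5,interpolation=cv2.INTER_CUBIC)
cv2.imwrite('pics/c2.png',np.hstack([a,b]))
print('stand',atz(t,384,206,.03),'bigblue',atz(t,391,251,.03)); print('stud',atz(t,259,180,.085),atz(s,401,172,.085))
print(t['depth'][206,370:400])
E
```

```text
stand [ 0.45917903 -0.27069418  0.03      ] bigblue [ 0.29440025 -0.29224074  0.03      ]
stud [0.53744919 0.18547324 0.085     ] [0.54497953 0.18721689 0.085     ]
[1.402373  1.4041208 1.4016279 1.3958544 1.3799812 1.3747954 1.3722076
 1.3717738 1.3795005 1.3751173 1.3790736 1.3656399 1.3731389 1.3604201
 1.3389726 1.3238269 1.3079624 1.3078094 1.3063438 1.3070271 1.308204
 1.372882  1.3751956 0.        1.4070739 1.4020168 1.4035363 1.4081353
 1.4039013 1.4033767]
```

View pics/c1.png

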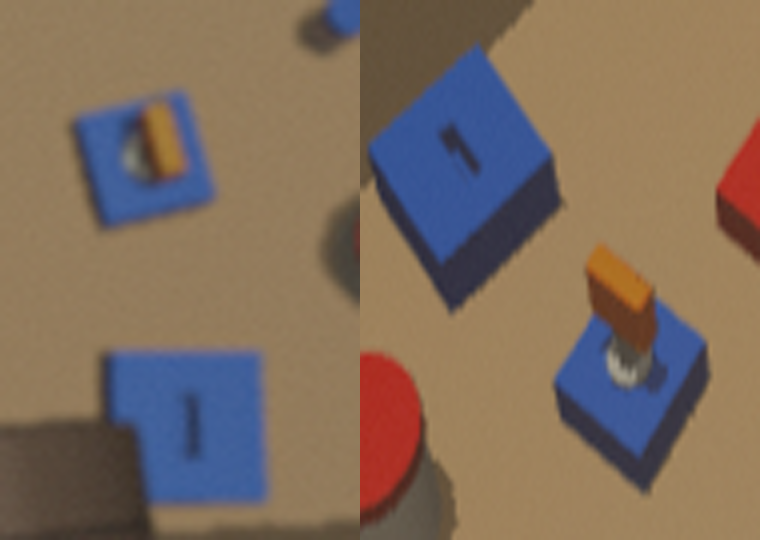

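View pics/c2.png

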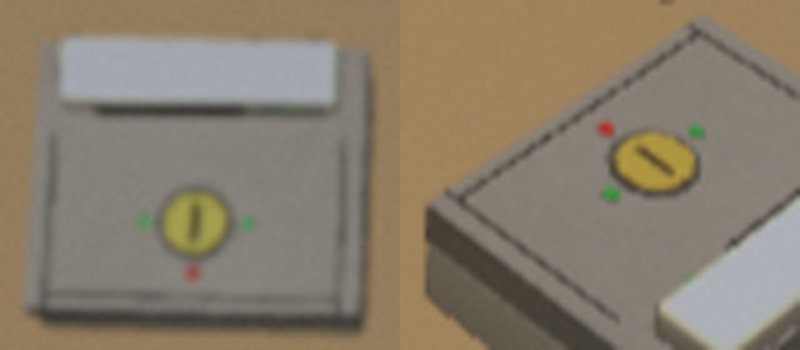

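The crop confirms it: the small blue block carries the orange key (blade/grip nearly along world x, yaw about +0.25). The stud is at about (0.54, 0.186). For wrist range I'll grasp with the tool turned half round, so I go there while turning.

Call:
move_arm(linear=[[0.0135,0.0185,0],[0.0135,0.0185,0],[0.0135,0.0185,0],[0.0135,0.0185,0],[0.0135,0.0185,0],[0.0135,0.0185,0],[0.0135,0.0185,0],[0.0135,0.0185,0],[0.0135,0.0185,0],[0.0135,0.0185,0],[0.0135,0.0185,0],[0.0135,0.0185,0],[0.0135,0.0185,0],[0.0135,0.0185,0],[0.0135,0.0185,0],[0.0135,0.0185,0],[0.0135,0.0185,0],[0.0135,0.0185,0],[0.0135,0.0185,0],[0.0135,0.0185,0]], twist=[[0,0,7],[0,0,7],[0,0,7],[0,0,7],[0,0,7],[0,0,7],[0,0,7],[0,0,7],[0,0,7],[0,0,7],[0,0,7],[0,0,7],[0,0,7],[0,0,7],[0,0,7],[0,0,7],[0,0,7],[0,0,7],[0,0,7],[0,0,7]])

```text
time: 1.82
eef_pos: [0.4622, -0.2576, 0.2078]
tcp_rot: [0.179, 0.984, -0.003, -0.005]
contact_force: [0.2, -0.2, -0.9]
opening: 0.999
```

```bash
cat >> h.py <<'E'
from scipy.spatial.transform import Rotation as Ro
def st():
    s=get_state(); R=Ro.from_quat(s['tcp_rot']).as_matrix()
    print('t',round(s['time'],2),'p',np.round(s['eef_pos'],4),'yaw',round(np.arctan2(R[1,0],R[0,0]),4),'z',np.round(R[:,2],4),'F',np.round(s['contact_force'],2),'T',np.round(s['wrist_torque'],3),'op',round(s['opening'],3),'q6',round(s['qpos'][5],3))
    return s
E
python3 - <<'E'
from h import *
import plant
print([a for a in dir(plant) if not a.startswith('_')], getattr(plant,'tips_ahead',None))
st()
E
```

```text
['Unreachable', 'get_state', 'read_camera', 'sign_off', 'tips_ahead'] 0.008
t 1.82 p [ 0.4622 -0.2576  0.2078] yaw 2.782 z [-0.0114 -0.0035 -0.9999] F [ 0.2  -0.24 -0.93] T [-0.003  0.012  0.012] op 0.999 q6 -1.903
```

```bash
python3 - <<'E'
from h import *
import pickle
for n in ['wrist','top','scene']:
    c=read_camera(n); pickle.dump(c,open(n+'1.pkl','wb')); cv2.imwrite(f'pics/{n}1.png',c['img'])
st()
E
```

```text
t 1.97 p [ 0.4622 -0.2576  0.2078] yaw 2.7775 z [-0.0117 -0.0035 -0.9999] F [-0.07  0.14  0.31] T [-0.031  0.027 -0.014] op 1.002 q6 -1.898
```

View pics/wrist1.png

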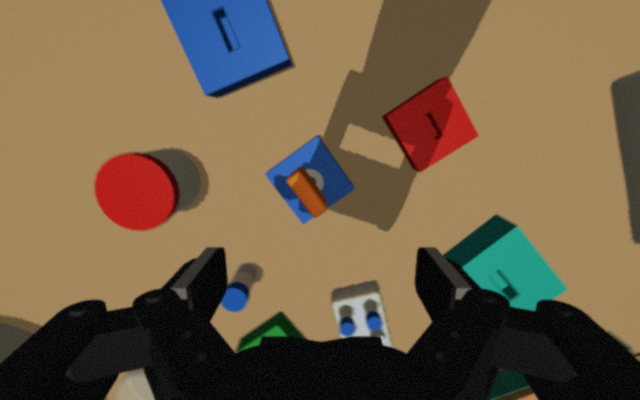

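```bash
python3 - <<'E'
from h import *
import pickle
c=pickle.load(open('wrist1.pkl','rb')); crop(c['img'],250,125,370,235,6,'w1c.png'); print(ray(c,320,200))
t=pickle.load(open('top1.pkl','rb')); crop(t['img'],360,180,420,230,12,'t1c.png')
E
```

```text
(array([ 0.40350655, -0.23317584,  0.36466048]), array([ 0.2300406 , -0.09598077, -0.96843941]))
```

View pics/w1c.png

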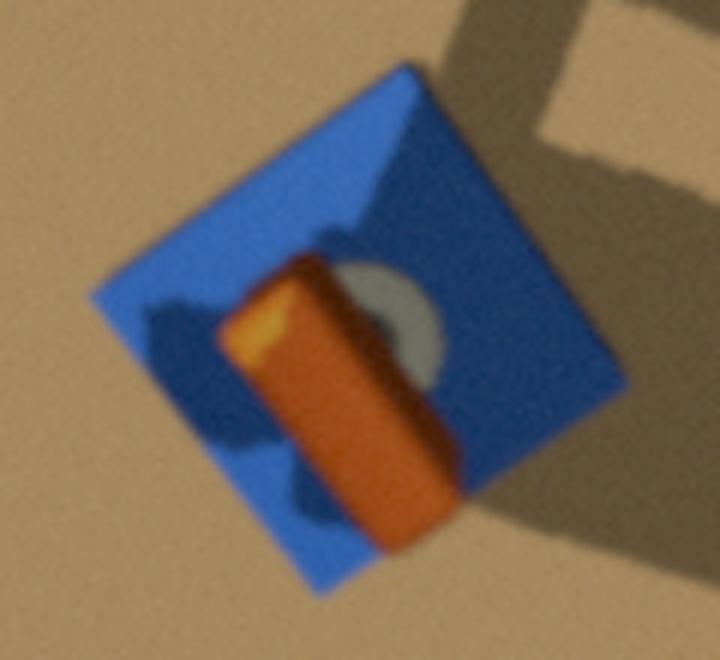

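View pics/t1c.png

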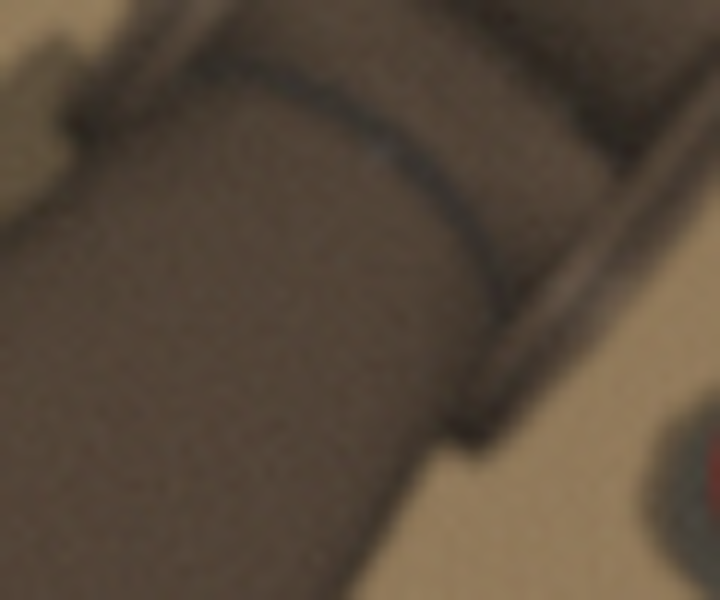

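```bash
python3 - <<'E'
from h import *
import pickle
c=pickle.load(open('wrist1.pkl','rb'))
def go(P,z):
    X=np.array([atz(c,250+(u+.5)/6-.5,125+(v+.5)/6-.5,z) for u,v in P]); print(np.round(X,4), 'c',X.mean(0))
    for i in range(4):
        d=X[(i+1)%4]-X[i]; print(np.hypot(*d[:2]).round(4), np.arctan2(d[1],d[0]).round(3))
go([(408,62),(628,382),(320,597),(92,293)],.03)
go([(305,255),(452,495),(392,555),(220,330)],.094)
E
```

```text
[[ 0.4165 -0.244   0.03  ]
 [ 0.4837 -0.2268  0.03  ]
 [ 0.5024 -0.2941  0.03  ]
 [ 0.4345 -0.3115  0.03  ]] c [ 0.45928012 -0.26909546  0.03      ]
0.0694 0.25
0.0699 -1.3
0.07 -2.891
0.0699 1.832
[[ 0.4343 -0.2655  0.094 ]
 [ 0.4755 -0.2582  0.094 ]
 [ 0.4811 -0.2699  0.094 ]
 [ 0.4402 -0.2812  0.094 ]] c [ 0.45775643 -0.26868948  0.094     ]
0.0418 0.176
0.013 -1.124
0.0424 -2.873
0.0167 1.93
```

Clean fit: the stand's edges measure 69.4–70 mm, so its identity checks out. Its centre is (0.459, -0.269), yaw about 0.255, and the grip is centred over it. Turning and lowering in two stages.

Call:
move_arm(linear=[[-0.0006,-0.0023,-0.012],[-0.0006,-0.0023,-0.012],[-0.0006,-0.0023,-0.012],[-0.0006,-0.0023,-0.012],[-0.0006,-0.0023,-0.012],[0,0,-0.01],[0,0,0],[0,0,0]], twist=[[0,0,6.5],[0,0,6.5],[0,0,6.5],[0,0,6.5],[0,0,6.5],[0.2,-0.6,2],[0,0,0],[0,0,0]], grip=1)

```text
time: 2.63
eef_pos: [0.4549, -0.2761, 0.1353]
tcp_rot: [-0.123, 0.992, -0.004, 0.001]
contact_force: [-0.2, 0.3, -0.4]
opening: 1.004
```

```bash
python3 -c "
from h import *
st()"
```

```text
t 2.63 p [ 0.4549 -0.2761  0.1353] yaw -2.8944 z [ 0.0039 -0.0072 -1.    ] F [-0.2   0.26 -0.39] T [-0.022  0.053 -0.046] op 1.004 q6 -2.551
```

Call:
move_arm(linear=[[0.0022,0.0035,-0.012],[0.0022,0.0035,-0.012],[0,0,-0.012],[0,0,-0.012],[0,0,-0.01],[0,0,0]], twist=[[0.2,0.1,0.4],[0.2,0.1,0.2],[0,0,0],[0,0,0],[0,0,0],[0,0,0]])

```text
time: 3.13
eef_pos: [0.4601, -0.2698, 0.0737]
tcp_rot: [-0.126, 0.992, -0.001, 0.001]
contact_force: [-0.3, 1.5, 0.1]
opening: 0.997
```

```bash
python3 - <<'E'
from h import *
st()
c=read_camera('wrist'); cv2.imwrite('pics/w2.png',c['img'])
E
```

```text
t 3.13 p [ 0.4601 -0.2698  0.0737] yaw -2.8895 z [ 0.002  -0.0023 -1.    ] F [-0.32  1.45  0.06] T [0.027 0.016 0.014] op 0.997 q6 -2.543
```

View pics/w2.png

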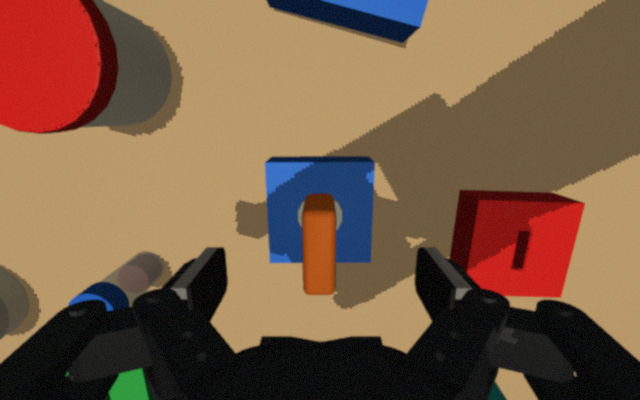

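The grip (columns 303–336) is centred between the jaws and aligned with them. Lower 8 mm and close.

Call:
move_arm(linear=[[-0.0005,0.0005,-0.0085],[0,0,-0.001],[0,0,0]], twist=[[0.1,0.1,0.2],[0,0,0],[0,0,0]])

```text
time: 3.43
eef_pos: [0.4607, -0.2699, 0.0648]
tcp_rot: [-0.128, 0.992, -0.001, 0.001]
contact_force: [-0.2, -0.7, -0.4]
opening: 1.003
```

Call:
move_arm(linear=[[0,0,0],[0,0,0],[0,0,0],[0,0,0],[0,0,0],[0,0,0],[0,0,0],[0,0,0],[0,0,0],[0,0,0]], twist=[[0,0,0],[0,0,0],[0,0,0],[0,0,0],[0,0,0],[0,0,0],[0,0,0],[0,0,0],[0,0,0],[0,0,0]], grip=0, force=50)

```text
time: 4.27
eef_pos: [0.4618, -0.2709, 0.0669]
tcp_rot: [-0.128, 0.992, -0.003, 0.002]
contact_force: [0.8, -0.9, 0.4]
opening: 0.17
```

```bash
python3 -c "
from h import *
st()"
```

```text
t 4.27 p [ 0.4618 -0.2709  0.0669] yaw -2.8856 z [ 0.0051 -0.0047 -1.    ] F [ 0.84 -0.86  0.36] T [ 0.029  0.021 -0.013] op 0.17 q6 -2.547
```

Call:
move_arm(linear=[[0,0,0],[0,0,0.008],[0,0,0.01],[0,0,0.012],[0,0,0.015],[0,0,0.02],[0,0,0.02],[0,0,0]], twist=[[0,0,0],[0,0,0],[0,0,0],[0,0,0],[0,0,0],[0,0,0],[0,0,0],[0,0,0]], force=80)

```text
time: 4.93
eef_pos: [0.4599, -0.2693, 0.1571]
tcp_rot: [-0.128, 0.992, -0.001, 0.001]
contact_force: [-0.2, -0.1, 0.9]
opening: 0.162
```

```bash
python3 - <<'E'
from h import *
import pickle
st()
c=read_camera('wrist'); cv2.imwrite('pics/w3.png',c['img']);pickle.dump(c,open('wrist3.pkl','wb'))
c=read_camera('scene'); crop(c['img'],200,170,300,270,6,'s3.png')
E
```

```text
t 4.93 p [ 0.4599 -0.2693  0.1571] yaw -2.8856 z [ 0.0016 -0.0018 -1.    ] F [-0.23 -0.1   0.92] T [-0.025 -0.012  0.031] op 0.162 q6 -2.547
```

View pics/w3.png

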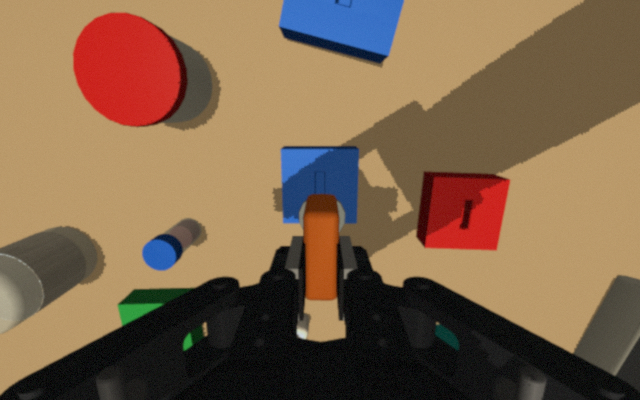

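View pics/s3.png

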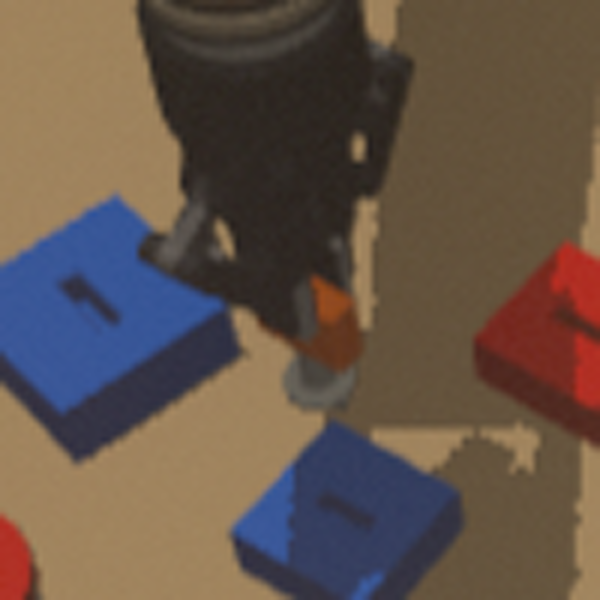

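```bash
python3 - <<'E'
from h import *
import pickle
c=pickle.load(open('wrist3.pkl','rb')); crop(c['img'],270,140,370,310,4.5,'w3c.png')
E
```

```text
(no output)
```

View pics/w3c.png

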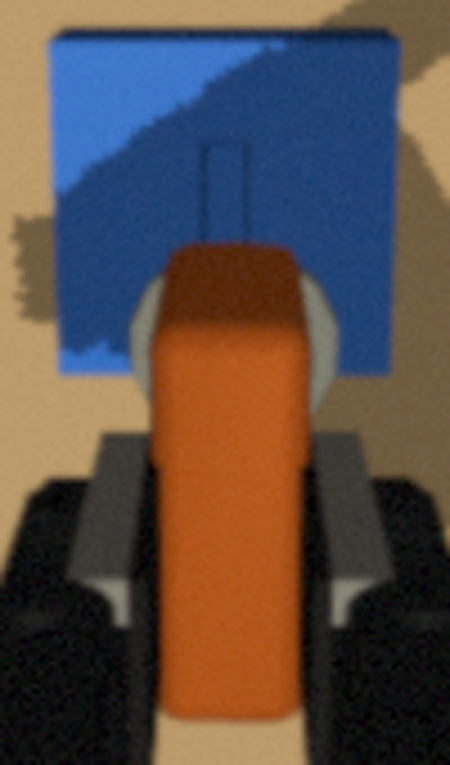

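```bash
cat >> h.py <<'E'
def meas(c,P,z,x0,y0,s,show=True):
    return np.array([atz(c,x0+(u+.5)/s-.5,y0+(v+.5)/s-.5,z) for u,v in P])
def tool(p,s):
    R=Ro.from_quat(s['tcp_rot']).as_matrix(); return (np.atleast_2d(p)-s['eef_pos'])@R
E
python3 - <<'E'
from h import *
import pickle
c=pickle.load(open('wrist3.pkl','rb')); s=get_state(); s['eef_pos']=np.array([.4599,-.2693,.1571])
a=lambda P,z:meas(c,P,z,270,140,4.5)
z=.1571
X=a([(155,328),(308,325),(300,715),(162,715)],z+.027); print('top',tool(X,s),tool(X.mean(0),s))
X=a([(132,345),(340,345)],z-.033); print('collar',tool(X,s))
X=a([(50,40),(400,40),(390,375),(60,375)],.03); print('stand',X.mean(0),tool(X,s))
E
```

```text
top [[ 0.02441925 -0.00623501 -0.02696092]
 [ 0.0247243   0.00838026 -0.02691963]
 [-0.01739273  0.00814572 -0.02701785]
 [-0.01740829 -0.00610289 -0.02705745]] [[ 0.00358563  0.00104702 -0.02698896]]
collar [[ 0.00307921 -0.01313421  0.03297088]
 [ 0.00309053  0.01607103  0.033052  ]]
stand [ 0.45900886 -0.27007094  0.03      ] [[ 0.03589759 -0.03557962  0.1270852 ]
 [ 0.03588915  0.03392062  0.12727816]
 [-0.03435219  0.03398187  0.12711561]
 [-0.03438296 -0.03581502  0.12692174]]
```

Call:
move_arm(linear=[[0.004,0.01,0.012],[0.007,0.02,0.012],[0.0075,0.0285,0.012],[0.0075,0.0285,0.01],[0.0075,0.0285,0.006],[0.0075,0.0285,0.004],[0.0075,0.0285,0.002],[0.0075,0.0285,0.002],[0.0075,0.0285,0.002],[0.0075,0.0285,0.002],[0.0075,0.0285,0.002],[0.0075,0.0285,0.002],[0.0075,0.0285,0.002],[0.0075,0.0285,0.001],[0.0075,0.0285,0.001],[0.0075,0.0285,0],[0.007,0.02,0],[0.002,0.008,0],[0,0,0],[0,0,0]], twist=[[0,0,-0.5],[0,0,-0.8],[0,0,-0.9],[0,0,-0.9],[0,0,-0.9],[0,0,-0.9],[0,0,-0.9],[0,0,-0.9],[0,0,-0.9],[0,0,-0.9],[0,0,-0.9],[0,0,-0.9],[0,0,-0.9],[0,0,-0.9],[0,0,-0.9],[0,0,-0.5],[0,0,0],[0,0,0],[0,0,0],[0,0,0]])

```text
time: 6.7
eef_pos: [0.5655, 0.2143, 0.1881]
tcp_rot: [-0.001, 1.0, 0.009, -0.029]
contact_force: [-0.1, -0.1, -0.9]
opening: 0.16
```

```bash
python3 - <<'E'
from h import *
import pickle
s=st()
c=read_camera('wrist'); cv2.imwrite('pics/w4.png',c['img']);pickle.dump((c,s),open('wrist4.pkl','wb'))
E
```

```text
t 6.7 p [0.5655 0.2143 0.1881] yaw -3.1381 z [-0.0585  0.0176 -0.9981] F [-0.08 -0.13 -0.88] T [ 0.006 -0.047  0.029] op 0.16 q6 -1.401
```

View pics/w4.png

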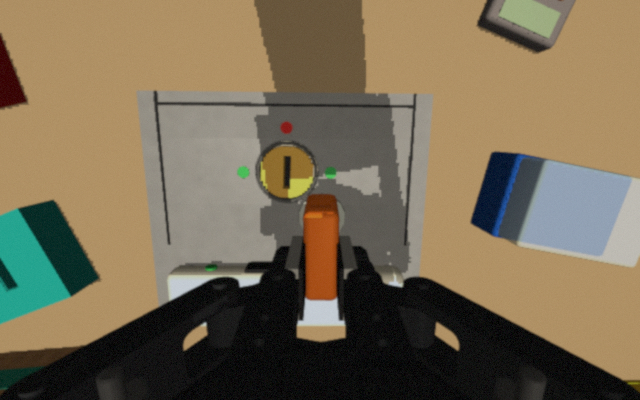

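Stud at (287,171), red dot (287,128), green dots (243,173) and (330,173). The tool has tilted by 0.06 rad on the way, so I'll level it and shift before measuring.

Call:
move_arm(linear=[[0.005,-0.01,0.008],[0.005,-0.01,0.008],[0.002,-0.006,0.004],[0,0,0],[0,0,0],[0,0,0]], twist=[[-0.5,-1.7,0],[-0.5,-1.6,0],[0,0,0],[0,0,0],[0,0,0],[0,0,0]])

```text
time: 7.25
eef_pos: [0.5783, 0.1788, 0.2112]
tcp_rot: [0.003, 1.0, -0.002, 0.003]
contact_force: [0.1, 0.3, -1.2]
opening: 0.165
```

```bash
python3 - <<'E'
from h import *
import pickle
s=st()
c=read_camera('wrist'); cv2.imwrite('pics/w5.png',c['img']);pickle.dump((c,s),open('wrist5.pkl','wb'))
crop(c['img'],240,90,400,310,3.5,'w5c.png')
E
```

```text
t 7.25 p [0.5783 0.1788 0.2112] yaw 3.1363 z [ 0.006  -0.0037 -1.    ] F [ 0.05  0.33 -1.17] T [-0.003 -0.068 -0.084] op 0.165 q6 -1.43
```

View pics/w5c.png

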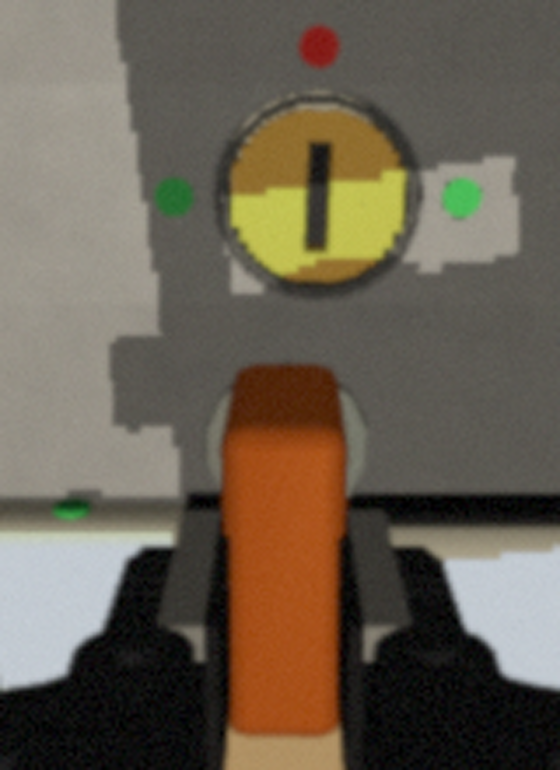

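```bash
python3 - <<'E'
from h import *
import pickle
c,s=pickle.load(open('wrist5.pkl','rb'))
a=lambda P,z:meas(c,P,z,240,90,3.5)
X=a([(320,47),(174,197),(462,197)],.08); print('dots',X); m=(X[1]+X[2])/2; d=X[0]-m; e=X[1]-X[2]
print('mid',m,'r-mid',np.hypot(*d[:2]),'gg',np.hypot(*e[:2]),'xyaw',np.arctan2(-d[1],-d[0]),np.arctan2(-e[0],e[1]),np.arctan2(e[0],-e[1]))
Y=a([(320,143),(316,250)],.087); print('slot',Y,Y.mean(0),np.hypot(*(Y[0]-Y[1])[:2]),'yaw',np.arctan2(*(Y[1]-Y[0])[[1,0]]))
Y=a([(229,194),(407,194),(318,105),(318,283)],.087); print('head',Y.mean(0), np.linalg.norm(Y[0]-Y[1]),np.linalg.norm(Y[2]-Y[3]))
z=s['eef_pos'][2]
K=a([(225,435),(343,435),(340,732),(230,732)],z+.027); print('key',tool(K,s),tool(K.mean(0),s),K.mean(0))
K=a([(207,435),(367,435)],z-.033); print('collar',tool(K,s),K.mean(0))
E
```

```text
dots [[0.50371768 0.18877421 0.08      ]
 [0.54055262 0.15115942 0.08      ]
 [0.54095095 0.22554811 0.08      ]]
mid [0.54075179 0.18835377 0.08      ] r-mid 0.03703649236729878 gg 0.07438975498215185 xyaw -0.011352471695491105 3.136238022017509 -0.005354631572284528
slot [[0.52676987 0.18864658 0.087     ]
 [0.55346057 0.18770728 0.087     ]] [0.54011522 0.18817693 0.087     ] 0.02670722950838 yaw -0.03517777176452778
head [0.5395569  0.18817876 0.087     ] 0.04482381966903671 0.04437030854978789
key [[ 0.02391402 -0.00623541 -0.02712067]
 [ 0.02392501  0.00827006 -0.02717452]
 [-0.01750052  0.00844885 -0.02692726]
 [-0.01752823 -0.00617173 -0.02687288]] [[ 0.00320257  0.00107794 -0.02702383]] [0.57498751 0.17997474 0.23823891]
collar [[ 0.00493953 -0.01283641  0.03301885]
 [ 0.00496137  0.01599111  0.03291183]] [0.57360018 0.18025908 0.17823891]
```

Stud centre (0.5405, 0.1883); the slot is at yaw -0.035 (dots fit: 37.0 mm radius). In the tool frame the key sits at x +3.3 mm, y +1.1 mm, so the TCP target is (0.544, 0.1872), yaw 3.107.

Call:
move_arm(linear=[[-0.008,0.002,-0.008],[-0.008,0.002,-0.008],[-0.008,0.002,-0.008],[-0.006,0.001,-0.008],[-0.003,0.001,-0.008],[0,0,-0.006],[0,0,0],[0,0,0],[0,0,0]], twist=[[0.1,0.1,-0.4],[0.1,0.1,-0.4],[0,0.1,-0.4],[0,0,-0.4],[0,0,0],[0,0,0],[0,0,0],[0,0,0],[0,0,0]])

```text
time: 8.05
eef_pos: [0.5381, 0.1888, 0.1566]
tcp_rot: [0.017, 1.0, -0.0, -0.004]
contact_force: [-0.5, 0.1, -0.1]
opening: 0.162
```

```bash
python3 -c "
from h import *
st()"
```

```text
t 8.05 p [0.5381 0.1888 0.1566] yaw 3.1079 z [-7.e-03 -8.e-04 -1.e+00] F [-0.55  0.15 -0.1 ] T [-0.046  0.03   0.018] op 0.162 q6 -1.378
```

Call:
move_arm(linear=[[0.003,-0.001,-0.004],[0.003,-0.0005,-0.004],[0,0,0],[0,0,0],[0,0,0]], twist=[[0,-0.2,0],[0,-0.2,0],[0,0,0],[0,0,0],[0,0,0]])

```text
time: 8.47
eef_pos: [0.547, 0.1869, 0.1494]
tcp_rot: [0.017, 1.0, -0.0, 0.002]
contact_force: [0.9, -0.7, -1.0]
opening: 0.16
```

```bash
python3 - <<'E'
from h import *
import pickle
s=st()
c=read_camera('wrist'); pickle.dump((c,s),open('wrist6.pkl','wb'))
crop(c['img'],240,140,400,310,4,'w6c.png')
c=read_camera('scene'); crop(c['img'],340,110,460,210,6,'s6.png'); pickle.dump((c,s),open('scene6.pkl','wb'))
E
```

```text
t 8.47 p [0.547  0.1869 0.1494] yaw 3.1071 z [ 4.4e-03 -3.0e-04 -1.0e+00] F [ 0.86 -0.74 -1.04] T [-0.028  0.017  0.013] op 0.16 q6 -1.381
```

View pics/w6c.png

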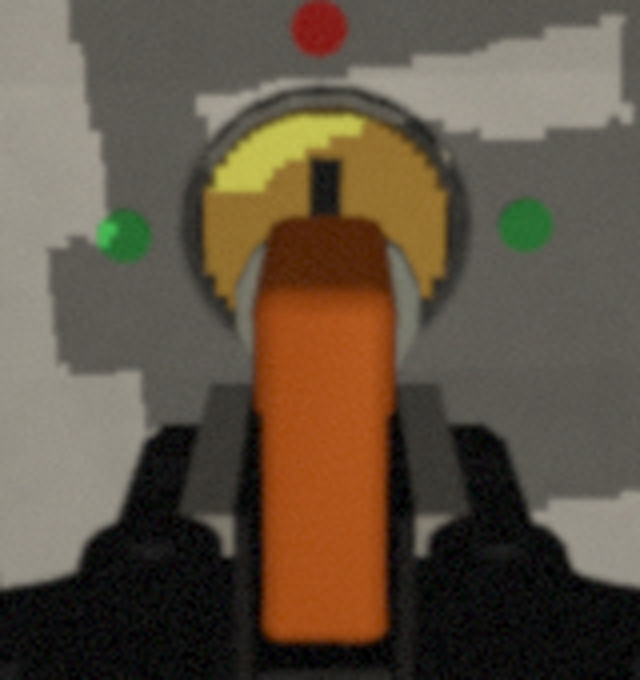

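View pics/s6.png

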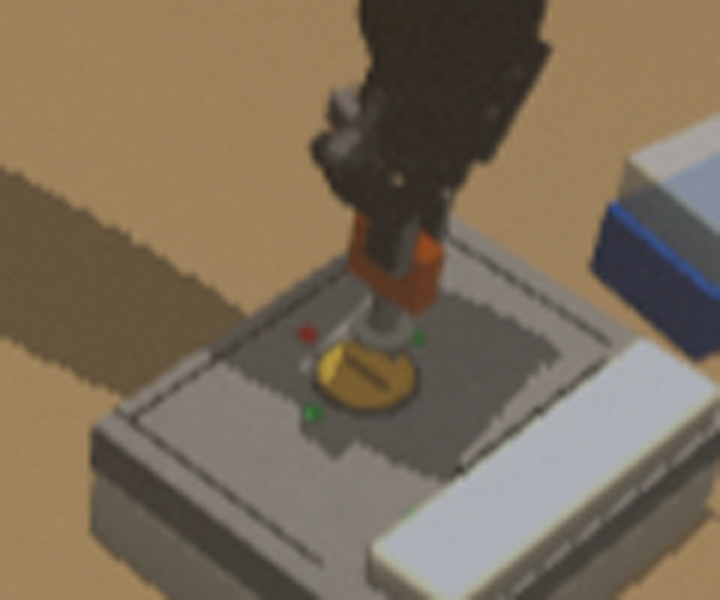

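```bash
python3 - <<'E'
from h import *
import pickle
c,s=pickle.load(open('wrist6.pkl','rb'))
a=lambda P,z:meas(c,P,z,240,140,4)
X=a([(320,27),(124,235),(526,225)],.08); print('dots mid',(X[1]+X[2])/2, X[0])
print('slot end',a([(325,160)],.087))
z=s['eef_pos'][2]
K=a([(257,290),(392,290),(387,640),(263,640)],z+.027); print('key',tool(K.mean(0),s),K.mean(0))
K=a([(236,300),(420,300)],z-.033); print('collar',tool(K,s),K.mean(0))
E
```

```text
dots mid [0.54075843 0.18822252 0.08      ] [0.50350974 0.18866926 0.08      ]
slot end [[0.52613492 0.18876721 0.087     ]]
key [[ 0.00343607  0.00102089 -0.02701567]] [0.54345283 0.18808988 0.17638646]
collar [[ 0.00453801 -0.01294792  0.03298234]
 [ 0.0045273   0.01607551  0.03297759]] [0.5426412  0.18865119 0.11638646]
```

Call:
move_arm(linear=[[-0.0012,0,-0.002],[-0.0012,0.0002,-0.002],[0,0,-0.002],[0,0,-0.002],[0,0,0]], twist=[[0,0.1,0],[0,0.1,0],[0,0,0],[0,0,0],[0,0,0]])

```text
time: 8.98
eef_pos: [0.5443, 0.1873, 0.1413]
tcp_rot: [0.017, 1.0, -0.0, 0.001]
contact_force: [0.5, -0.8, 0.1]
opening: 0.159
```

```bash
python3 -c "
from h import *
st()"
```

```text
t 8.98 p [0.5443 0.1873 0.1413] yaw 3.1073 z [ 1.6e-03 -1.0e-04 -1.0e+00] F [ 0.47 -0.78  0.15] T [-0.02   0.027  0.013] op 0.159 q6 -1.381
```

On target. Going down in small steps.

Call:
move_arm(linear=[[0,0,-0.0015],[0,0,-0.0015],[0,0,-0.0015],[0,0,0]], twist=[[0,0,0],[0,0,0],[0,0,0],[0,0,0]])

```text
time: 9.32
eef_pos: [0.5441, 0.1873, 0.136]
tcp_rot: [0.017, 1.0, -0.0, 0.001]
contact_force: [-0.1, 0.1, -1.3]
opening: 0.161
```

Call:
move_arm(linear=[[0,0,-0.0015],[0,0,-0.0015],[0,0,0]], twist=[[0,0,0],[0,0,0],[0,0,0]])

```text
time: 9.57
eef_pos: [0.5442, 0.1873, 0.1327]
tcp_rot: [0.017, 1.0, -0.0, 0.001]
contact_force: [-0.7, -0.8, -1.4]
opening: 0.159
```

Call:
move_arm(linear=[[0,0,-0.0015],[0,0,-0.001],[0,0,0]], twist=[[0,0,0],[0,0,0],[0,0,0]])

```text
time: 9.82
eef_pos: [0.5443, 0.1873, 0.13]
tcp_rot: [0.017, 1.0, -0.0, 0.001]
contact_force: [0.3, -0.4, -0.9]
opening: 0.16
```

```bash
python3 -c "
from h import *
st()"
```

```text
t 9.82 p [0.5443 0.1873 0.13  ] yaw 3.1073 z [ 1.5e-03 -1.0e-04 -1.0e+00] F [ 0.3  -0.35 -0.94] T [ 0.021 -0.05   0.027] op 0.16 q6 -1.381
```

Call:
move_arm(linear=[[0,0,-0.0015],[0,0,-0.0015],[0,0,0]], twist=[[0,0,0],[0,0,0],[0,0,0]])

```text
time: 10.07
eef_pos: [0.5444, 0.1873, 0.1268]
tcp_rot: [0.017, 1.0, -0.0, 0.001]
contact_force: [-0.3, 0.4, -2.1]
opening: 0.165
```

Call:
move_arm(linear=[[0,0,-0.0015],[0,0,-0.0015],[0,0,0]], twist=[[0,0,0],[0,0,0],[0,0,0]])

```text
time: 10.32
eef_pos: [0.5444, 0.1873, 0.1235]
tcp_rot: [0.017, 1.0, -0.0, 0.001]
contact_force: [0.0, -0.2, -1.4]
opening: 0.161
```

```bash
python3 -c "
from h import *
st()
c=read_camera('scene'); crop(c['img'],360,130,440,200,8,'s7.png')"
```

```text
t 10.32 p [0.5444 0.1873 0.1235] yaw 3.1074 z [ 1.6e-03 -2.0e-04 -1.0e+00] F [ 0.   -0.17 -1.45] T [ 0.036 -0.039 -0.004] op 0.161 q6 -1.381
```

View pics/s7.png

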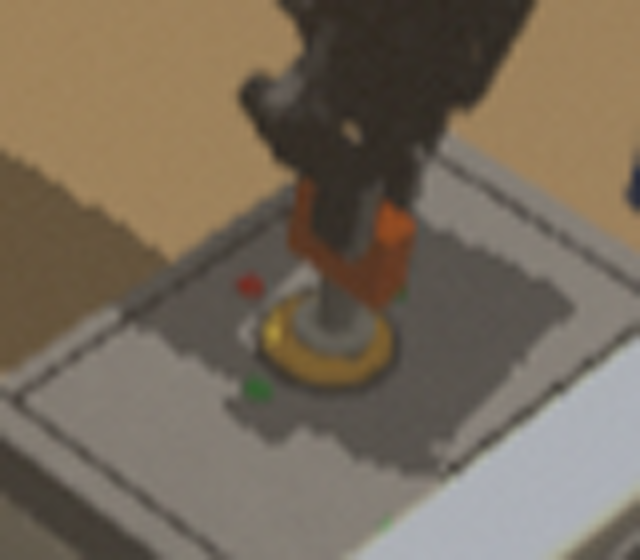

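The blade is in the slot with no contact force, and the collar is close above the head. I'll feel for the head next.

Call:
move_arm(linear=[[0,0,-0.0015],[0,0,0]], twist=[[0,0,0],[0,0,0]])

```text
time: 10.53
eef_pos: [0.5444, 0.1873, 0.122]
tcp_rot: [0.017, 1.0, -0.0, 0.001]
contact_force: [-0.1, -0.1, -1.6]
opening: 0.161
```

Call:
move_arm(linear=[[0,0,-0.0015],[0,0,0]], twist=[[0,0,0],[0,0,0]])

```text
time: 10.7
eef_pos: [0.5445, 0.1873, 0.1204]
tcp_rot: [0.017, 1.0, -0.0, 0.001]
contact_force: [-1.3, -0.4, -1.8]
opening: 0.162
```

Call:
move_arm(linear=[[0,0,-0.0015],[0,0,0]], twist=[[0,0,0],[0,0,0]])

```text
time: 10.87
eef_pos: [0.545, 0.1873, 0.1193]
tcp_rot: [0.017, 1.0, -0.0, 0.002]
contact_force: [0.1, -0.8, -1.3]
opening: 0.16
```

Call:
move_arm(linear=[[0,0,-0.001],[0,0,0]], twist=[[0,0,0],[0,0,0]])

```text
time: 11.03
eef_pos: [0.5454, 0.1874, 0.1192]
tcp_rot: [0.017, 1.0, -0.0, 0.002]
contact_force: [0.0, -0.6, -1.3]
opening: 0.157
```

Call:
move_arm(linear=[[0,0,-0.001],[0,0,0]], twist=[[0,0,0],[0,0,0]])

```text
time: 11.2
eef_pos: [0.5456, 0.1874, 0.1191]
tcp_rot: [0.017, 1.0, -0.0, 0.002]
contact_force: [-1.1, 0.7, -0.8]
opening: 0.159
```

```bash
python3 -c "
from h import *
st()"
```

```text
t 11.2 p [0.5456 0.1874 0.1191] yaw 3.1076 z [ 3.9e-03 -3.0e-04 -1.0e+00] F [-1.12  0.74 -0.77] T [-0.074  0.224 -0.008] op 0.159 q6 -1.381
```

Contact is at TCP z ≈ 0.1192 (head about 2 mm up). Rows that do not move re-base to the measured pose, so they relax the force. I'll push with steady rows, reading the force at the end of each.

Call:
move_arm(linear=[[-0.0005,0,-0.001],[-0.0005,0,-0.002]], twist=[[0,0.1,0],[0,0.1,0]])

```text
time: 11.37
eef_pos: [0.5456, 0.1874, 0.1178]
tcp_rot: [0.017, 1.0, -0.0, 0.001]
contact_force: [-2.0, -0.2, 6.4]
opening: 0.165
```

```bash
python3 -c "
from h import *
st()"
```

```text
t 11.37 p [0.5456 0.1874 0.1178] yaw 3.1079 z [ 3.e-03 -4.e-04 -1.e+00] F [-2.01 -0.19  6.42] T [-0.219  0.295 -0.033] op 0.165 q6 -1.381
```

Call:
move_arm(linear=[[-0.001,0,-0.0018]], twist=[[0,0.1,0]])

```text
time: 11.45
eef_pos: [0.5455, 0.1875, 0.117]
tcp_rot: [0.017, 1.0, -0.0, 0.002]
contact_force: [-0.0, -0.5, 5.7]
opening: 0.159
```

Call:
move_arm(linear=[[-0.001,0,-0.0018]], twist=[[0,0.1,0]])

```text
time: 11.53
eef_pos: [0.5456, 0.1875, 0.1165]
tcp_rot: [0.017, 1.0, -0.0, 0.002]
contact_force: [-1.4, -1.8, 7.0]
opening: 0.162
```

```bash
python3 -c "
from h import *
st()"
```

```text
t 11.53 p [0.5456 0.1875 0.1165] yaw 3.1081 z [ 4.3e-03 -3.0e-04 -1.0e+00] F [-1.39 -1.77  7.  ] T [-0.238  0.186 -0.027] op 0.162 q6 -1.381
```

Call:
move_arm(linear=[[-0.001,0,-0.0023]], twist=[[0,0.2,0]])

```text
time: 11.62
eef_pos: [0.5456, 0.1875, 0.1158]
tcp_rot: [0.017, 1.0, -0.0, 0.002]
contact_force: [-1.2, -0.3, 7.8]
opening: 0.16
```

Call:
move_arm(linear=[[-0.001,0,-0.0023]], twist=[[0,0.2,0]])

```text
time: 11.7
eef_pos: [0.5457, 0.1875, 0.1151]
tcp_rot: [0.017, 1.0, -0.0, 0.001]
contact_force: [-2.6, -0.6, 8.1]
opening: 0.162
```

```bash
python3 -c "
from h import *
st()"
```

```text
t 11.7 p [0.5457 0.1875 0.1151] yaw 3.1084 z [ 2.3e-03 -3.0e-04 -1.0e+00] F [-2.64 -0.56  8.08] T [-0.23   0.386 -0.04 ] op 0.162 q6 -1.382
```

Call:
move_arm(linear=[[-0.001,0,-0.0024],[-0.001,0,-0.0024]], twist=[[0,0.1,0],[0,0.1,0]])

```text
time: 11.87
eef_pos: [0.5458, 0.1875, 0.1142]
tcp_rot: [0.016, 1.0, -0.0, 0.002]
contact_force: [-2.9, -1.1, 9.0]
opening: 0.163
```

```bash
python3 -c "
from h import *
st()"
```

```text
t 11.87 p [0.5458 0.1875 0.1142] yaw 3.1087 z [ 3.e-03 -5.e-04 -1.e+00] F [-2.92 -1.1   9.02] T [-0.278  0.498  0.017] op 0.163 q6 -1.382
```

Call:
move_arm(linear=[[-0.001,0,-0.0025],[-0.001,0,-0.0025]], twist=[[0,0.1,0],[0,0.1,-1]])

```text
time: 12.03
eef_pos: [0.5458, 0.1876, 0.1135]
tcp_rot: [0.025, 1.0, -0.0, 0.002]
contact_force: [-2.0, -1.4, 10.9]
opening: 0.162
```

Call:
move_arm(linear=[[-0.001,0,-0.002],[-0.001,0,-0.002]], twist=[[0,0.1,-3],[0,0.1,-3]])

```text
time: 12.2
eef_pos: [0.5458, 0.1871, 0.1139]
tcp_rot: [0.078, 0.997, -0.001, 0.002]
contact_force: [-3.1, -1.2, 9.8]
opening: 0.161
```

```bash
python3 -c "
from h import *
st()"
```

```text
t 12.2 p [0.5458 0.1871 0.1139] yaw 2.9845 z [ 0.0038 -0.003  -1.    ] F [-3.08 -1.18  9.84] T [-0.438  0.619  0.042] op 0.161 q6 -1.256
```

Call:
move_arm(linear=[[-0.0015,0,-0.0026],[-0.0015,0,-0.0025],[-0.0015,0,-0.0025]], twist=[[0,0.1,-3],[0,0.1,-3],[0,0.1,-3]])

```text
time: 12.45
eef_pos: [0.5455, 0.1862, 0.1137]
tcp_rot: [0.159, 0.987, -0.003, 0.004]
contact_force: [-2.2, -1.6, 10.2]
opening: 0.16
```

```bash
python3 -c "
from h import *
st()"
```

```text
t 12.45 p [0.5455 0.1862 0.1137] yaw 2.8217 z [ 0.0073 -0.0064 -1.    ] F [-2.15 -1.57 10.2 ] T [-0.42   0.489  0.075] op 0.16 q6 -1.09
```

Call:
move_arm(linear=[[-0.0018,0,-0.0026],[-0.0018,0,-0.0026],[-0.0018,0,-0.0026]], twist=[[0.2,0.3,-4],[0.2,0.3,-4],[0.2,0.3,-4]])

```text
time: 12.7
eef_pos: [0.5451, 0.185, 0.1137]
tcp_rot: [0.265, 0.964, 0.0, 0.001]
contact_force: [-1.5, -2.1, 10.1]
opening: 0.165
```

```bash
python3 -c "
from h import *
st()"
```

```text
t 12.7 p [0.5451 0.185  0.1137] yaw 2.6053 z [ 2.3e-03 -1.0e-04 -1.0e+00] F [-1.47 -2.09 10.12] T [-0.502  0.468  0.052] op 0.165 q6 -0.883
```

Call:
move_arm(linear=[[-0.0018,0.0003,-0.0027],[-0.0018,0.0003,-0.0027],[-0.0018,0.0003,-0.0027],[-0.0018,0.0003,-0.0027]], twist=[[0.1,0.15,-4],[0.1,0.15,-4],[0.1,0.15,-4],[0.1,0.15,-4]])

```text
time: 13.03
eef_pos: [0.5442, 0.1836, 0.1132]
tcp_rot: [0.401, 0.916, 0.001, 0.002]
contact_force: [-1.7, -2.8, 11.4]
opening: 0.165
```

```bash
python3 -c "
from h import *
st()"
```

```text
t 13.03 p [0.5442 0.1836 0.1132] yaw 2.3154 z [ 0.0051 -0.     -1.    ] F [-1.67 -2.78 11.37] T [-0.635  0.559  0.077] op 0.165 q6 -0.595
```

Call:
move_arm(linear=[[-0.0018,0.001,-0.0025],[-0.0018,0.001,-0.0025],[-0.0018,0.001,-0.0025],[-0.0018,0.001,-0.0025]], twist=[[0.1,0.2,-4],[0.1,0.2,-4],[0.1,0.2,-4],[0.1,0.2,-4]])

```text
time: 13.37
eef_pos: [0.543, 0.1828, 0.1134]
tcp_rot: [0.529, 0.849, -0.002, 0.003]
contact_force: [-1.7, -5.1, 10.4]
opening: 0.16
```

```bash
python3 -c "
from h import *
st()"
```

```text
t 13.37 p [0.543  0.1828 0.1134] yaw 2.027 z [ 0.0027 -0.0056 -1.    ] F [-1.71 -5.05 10.42] T [-0.918  0.508  0.036] op 0.16 q6 -0.302
```

Call:
move_arm(linear=[[-0.0018,0,-0.0025],[-0.0018,0,-0.0025],[-0.0018,0,-0.0025]], twist=[[0.3,0.15,-4],[0.2,0.15,-4],[0.1,0.1,-4]])

```text
time: 13.62
eef_pos: [0.5418, 0.1818, 0.1135]
tcp_rot: [0.618, 0.786, 0.002, 0.001]
contact_force: [-2.4, -1.9, 10.1]
opening: 0.162
```

```bash
python3 -c "
from h import *
st()"
```

```text
t 13.62 p [0.5418 0.1818 0.1135] yaw 1.8085 z [ 0.0041  0.0025 -1.    ] F [-2.44 -1.93 10.06] T [-0.289  0.57   0.083] op 0.162 q6 -0.093
```

Call:
move_arm(linear=[[-0.0015,0,-0.0025],[-0.0015,0,-0.0025]], twist=[[0,0.1,-3.7],[0,0.1,-3.7]])

```text
time: 13.78
eef_pos: [0.541, 0.1816, 0.1134]
tcp_rot: [0.67, 0.742, 0.002, 0.001]
contact_force: [-3.1, -0.5, 10.0]
opening: 0.163
```

```bash
python3 -c "
from h import *
st()"
```

```text
t 13.78 p [0.541  0.1816 0.1134] yaw 1.6732 z [ 0.0054  0.0017 -1.    ] F [-3.1  -0.46 10.04] T [-0.245  0.713  0.076] op 0.163 q6 0.043
```

The key has turned about 1.46 rad from the reader's x axis (stud 1.38–1.46), with no sign of the hard stop. Easing off straight up.

Call:
move_arm(linear=[[0,0,0],[0,0,0.001],[0,0,0.002],[0,0,0.002],[0,0,0.003],[0,0,0]], twist=[[0,0,0],[0,0,0],[0,0,0],[0,0,0],[0,0,0],[0,0,0]])

```text
time: 14.28
eef_pos: [0.54, 0.1816, 0.1225]
tcp_rot: [0.671, 0.741, 0.002, 0.0]
contact_force: [-0.1, 0.6, -1.4]
opening: 0.157
```

```bash
python3 -c "
from h import *
st()"
```

```text
t 14.28 p [0.54   0.1816 0.1225] yaw 1.6704 z [ 0.0026  0.0019 -1.    ] F [-0.11  0.55 -1.37] T [0.024 0.022 0.022] op 0.157 q6 0.045
```

Call:
move_arm(linear=[[0,0,0.004],[0,0,0.004],[0,0,0.005],[0,0,0.01],[0,0,0.012],[0,0,0.012],[0,0,0.015],[0,0,0.015],[0,0,0]], twist=[[0,0,0],[0,0,0],[0,0,0],[0,0,0],[0,0,0],[0,0,0],[0,0,0],[0,0,0],[0,0,0]])

```text
time: 15.03
eef_pos: [0.5393, 0.1816, 0.2067]
tcp_rot: [0.671, 0.741, 0.002, 0.0]
contact_force: [-0.4, -0.2, -1.0]
opening: 0.159
```

```bash
python3 - <<'E'
from h import *
import pickle
s=st()
c=read_camera('wrist'); cv2.imwrite('pics/w8.png',c['img']); pickle.dump((c,s),open('wrist8.pkl','wb'))
c=read_camera('scene'); crop(c['img'],360,120,450,210,6,'s8.png')
E
```

```text
t 15.03 p [0.5393 0.1816 0.2067] yaw 1.6704 z [ 0.0028  0.0021 -1.    ] F [-0.43 -0.15 -1.04] T [ 0.039 -0.072 -0.03 ] op 0.159 q6 0.045
```

View pics/w8.png

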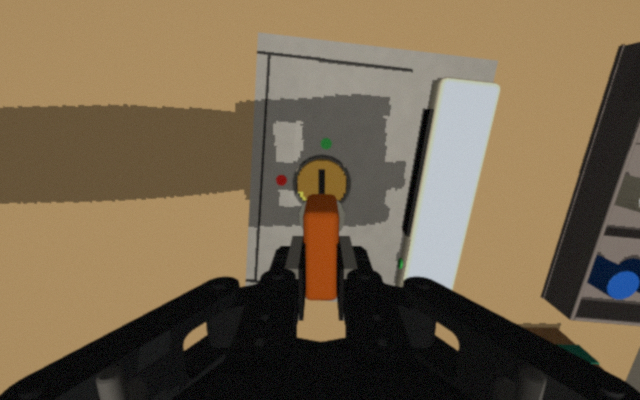

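View pics/s8.png

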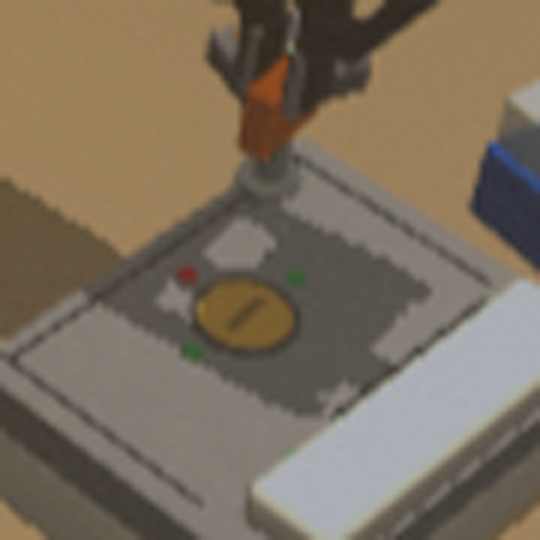

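The slot now points at the green dots in both views, so the stud is in its catch. Now back to the stand, turning to the original grasp yaw on the way.

Call:
move_arm(linear=[[-0.002,-0.01,0.005],[-0.002,-0.02,0.005],[-0.002,-0.022,0.002],[-0.002,-0.022,0],[-0.002,-0.022,0],[-0.002,-0.022,0],[-0.002,-0.022,0],[-0.002,-0.022,0],[-0.002,-0.022,0],[-0.002,-0.022,0],[-0.002,-0.022,0],[-0.002,-0.022,0],[-0.002,-0.022,0],[-0.002,-0.022,0],[-0.002,-0.022,0],[-0.002,-0.022,0],[-0.002,-0.022,0],[-0.002,-0.022,0],[-0.002,-0.012,0],[0,0,0]], twist=[[0,0,3],[0,0,5],[0,0,5],[0,0,5],[0,0,5],[0,0,5],[0,0,5],[0,0,5],[0,0,5],[0,0,5],[0,0,5],[0,0,5],[0,0,5],[0,0,5],[0,0,5],[0,0,5],[0,0,5],[0,0,5],[0,0,5],[0,0,0]])

```text
time: 16.8
eef_pos: [0.4817, -0.2263, 0.1917]
tcp_rot: [-0.119, 0.993, -0.006, -0.016]
contact_force: [-0.5, 1.4, -0.1]
opening: 0.166
```

```bash
python3 -c "
from h import *
st()"
```

```text
t 16.8 p [ 0.4817 -0.2263  0.1917] yaw -2.9037 z [-0.0302 -0.0153 -0.9994] F [-0.52  1.45 -0.12] T [ 0.008 -0.042  0.001] op 0.166 q6 -2.412
```

Call:
move_arm(linear=[[0.003,-0.01,-0.008],[0.003,-0.01,-0.008],[0.003,-0.008,-0.006],[0.002,-0.003,-0.004],[0,0,0],[0,0,0],[0,0,0]], twist=[[0.3,-0.6,0.4],[0.3,-0.6,0.4],[0.2,-0.4,0.2],[0,0,0],[0,0,0],[0,0,0],[0,0,0]])

```text
time: 17.38
eef_pos: [0.4914, -0.2539, 0.1598]
tcp_rot: [-0.122, 0.992, 0.004, -0.003]
contact_force: [0.0, 0.1, -0.6]
opening: 0.166
```

```bash
python3 - <<'E'
from h import *
import pickle
s=st()
c=read_camera('wrist'); pickle.dump((c,s),open('wrist9.pkl','wb'))
crop(c['img'],240,80,400,310,3.4,'w9c.png')
E
```

```text
t 17.38 p [ 0.4914 -0.2539  0.1598] yaw -2.8963 z [-0.0077  0.0072 -0.9999] F [ 0.01  0.13 -0.58] T [ 0.017 -0.024 -0.01 ] op 0.166 q6 -2.477
```

View pics/w9c.png

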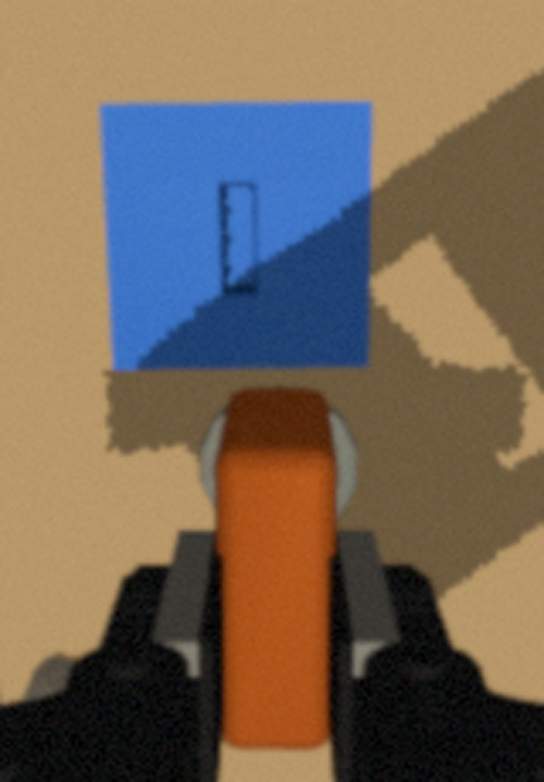

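```bash
python3 - <<'E'
from h import *
import pickle
c,s=pickle.load(open('wrist9.pkl','rb')); z=s['eef_pos'][2]
a=lambda P,zz:meas(c,P,zz,240,80,3.4)
X=a([(101,104),(372,102),(369,367),(113,370)],.03); print('stand',X.mean(0),[np.arctan2(*(X[j]-X[i])[[1,0]]) for i,j in((0,1),(3,2),(0,3),(1,2))])
X=a([(221,184),(257,184),(256,291),(224,291)],.03); print('pocket',X.mean(0),[np.arctan2(*(X[j]-X[i])[[1,0]]) for i,j in((0,1),(3,2),(0,3),(1,2))])
K=a([(219,455),(333,455),(330,745),(226,745)],z+.027); print('key',tool(K,s),tool(K.mean(0),s),K.mean(0))
K=a([(200,465),(359,465)],z-.033); print('collar',tool(K,s),K.mean(0))
E
```

```text
stand [ 0.45912724 -0.26999902  0.03      ] [np.float64(1.8229286555056534), np.float64(1.8256677577112341), np.float64(0.25027960130163707), np.float64(0.2559675965743407)]
pocket [ 0.45864724 -0.26995459  0.03      ] [np.float64(1.8152023157848785), np.float64(1.814332220780069), np.float64(0.26049069863366436), np.float64(0.2308834233363576)]
key [[ 0.02386545 -0.00638963 -0.02692259]
 [ 0.02382007  0.0080589  -0.02679469]
 [-0.01760305  0.00819882 -0.02702878]
 [-0.01751834 -0.00600555 -0.02715429]] [[ 0.00314103  0.00096563 -0.02697509]] [ 0.48835386 -0.25388154  0.18681926]
collar [[ 0.00314499 -0.01327118  0.03290198]
 [ 0.00304948  0.01628815  0.03316364]] [ 0.48780465 -0.25291072  0.12681926]
```

Call:
move_arm(linear=[[-0.008,-0.005,-0.01],[-0.008,-0.005,-0.01],[-0.008,-0.004,-0.01],[-0.004,-0.0015,-0.01],[0,0,-0.008],[0,0,0],[0,0,0]], twist=[[-0.2,-0.2,0.2],[-0.2,-0.2,0.2],[0,0,0],[0,0,0],[0,0,0],[0,0,0],[0,0,0]])

```text
time: 18.02
eef_pos: [0.4608, -0.269, 0.1088]
tcp_rot: [-0.127, 0.992, -0.001, 0.001]
contact_force: [0.2, 0.4, -1.1]
opening: 0.159
```

```bash
python3 -c "
from h import *
st()"
```

```text
t 18.02 p [ 0.4608 -0.269   0.1088] yaw -2.8871 z [ 0.0016 -0.0019 -1.    ] F [ 0.17  0.44 -1.12] T [-0.008  0.026  0.008] op 0.159 q6 -2.544
```

Call:
move_arm(linear=[[0.0007,-0.0007,-0.006],[0.0006,-0.0007,-0.006],[0,0,-0.004],[0,0,0],[0,0,0]], twist=[[0.1,0.1,0],[0,0,0],[0,0,0],[0,0,0],[0,0,0]])

```text
time: 18.43
eef_pos: [0.4636, -0.2708, 0.0919]
tcp_rot: [-0.127, 0.992, -0.001, 0.001]
contact_force: [0.1, -0.3, -0.6]
opening: 0.156
```

```bash
python3 - <<'E'
from h import *
st()
c=read_camera('scene'); crop(c['img'],215,190,315,290,6,'s10.png')
E
```

```text
t 18.43 p [ 0.4636 -0.2708  0.0919] yaw -2.8863 z [ 0.0013 -0.001  -1.    ] F [ 0.14 -0.25 -0.63] T [ 0.02  -0.003  0.003] op 0.156 q6 -2.544
```

View pics/s10.png

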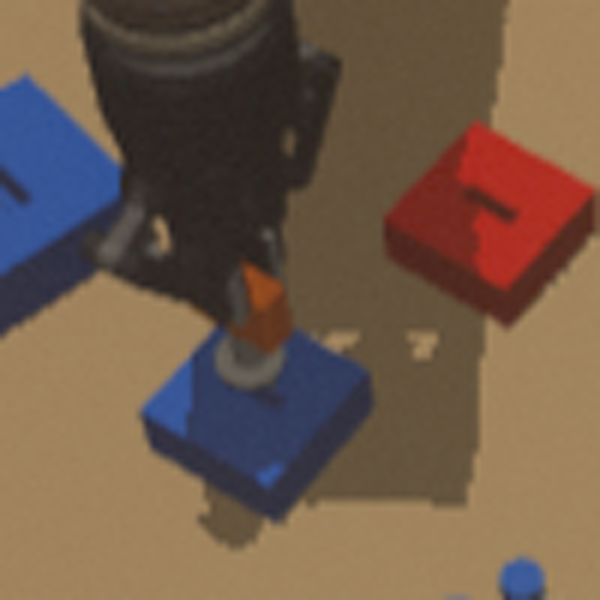

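Over the pocket, about 1.3 mm too far in x. Correct that and lower.

Call:
move_arm(linear=[[-0.0013,0.0003,-0.003],[0,0,-0.003],[0,0,-0.002],[0,0,0]], twist=[[0,0,0],[0,0,0],[0,0,0],[0,0,0]])

```text
time: 18.82
eef_pos: [0.4628, -0.2707, 0.084]
tcp_rot: [-0.127, 0.992, -0.001, 0.001]
contact_force: [-0.6, -0.9, -0.5]
opening: 0.164
```

Call:
move_arm(linear=[[0,0,-0.002],[0,0,-0.002],[0,0,0]], twist=[[0,0,0],[0,0,0],[0,0,0]])

```text
time: 19.07
eef_pos: [0.4628, -0.2708, 0.0797]
tcp_rot: [-0.127, 0.992, -0.001, 0.001]
contact_force: [0.7, -0.2, -0.6]
opening: 0.159
```

Call:
move_arm(linear=[[0,0,-0.002],[0,0,-0.002],[0,0,0]], twist=[[0,0,0],[0,0,0],[0,0,0]])

```text
time: 19.32
eef_pos: [0.4629, -0.2708, 0.0753]
tcp_rot: [-0.127, 0.992, -0.001, 0.001]
contact_force: [0.5, 0.6, -1.0]
opening: 0.158
```

Call:
move_arm(linear=[[0,0,-0.002],[0,0,-0.002],[0,0,0]], twist=[[0,0,0],[0,0,0],[0,0,0]])

```text
time: 19.57
eef_pos: [0.4629, -0.2708, 0.0709]
tcp_rot: [-0.127, 0.992, -0.001, 0.001]
contact_force: [0.0, 0.3, -1.0]
opening: 0.159
```

Call:
move_arm(linear=[[0,0,-0.002],[0,0,-0.0015]], twist=[[0,0,0],[0,0,0]])

```text
time: 19.73
eef_pos: [0.4631, -0.271, 0.0674]
tcp_rot: [-0.127, 0.992, -0.002, 0.002]
contact_force: [0.2, -0.7, -1.3]
opening: 0.162
```

Call:
move_arm(linear=[[0,0,-0.0015],[0,0,-0.0015]], twist=[[0,0,0],[0,0,0]])

```text
time: 19.9
eef_pos: [0.4636, -0.2712, 0.067]
tcp_rot: [-0.128, 0.992, -0.001, 0.001]
contact_force: [-4.3, 3.2, 9.0]
opening: 0.16
```

```bash
python3 - <<'E'
from h import *
st()
c=read_camera('scene'); crop(c['img'],215,190,315,290,6,'s11.png')
E
```

```text
t 19.9 p [ 0.4636 -0.2712  0.067 ] yaw -2.8859 z [ 0.0024 -0.0017 -1.    ] F [-4.3   3.2   8.98] T [ 0.613  0.8   -0.102] op 0.16 q6 -2.545
```

View pics/s11.png

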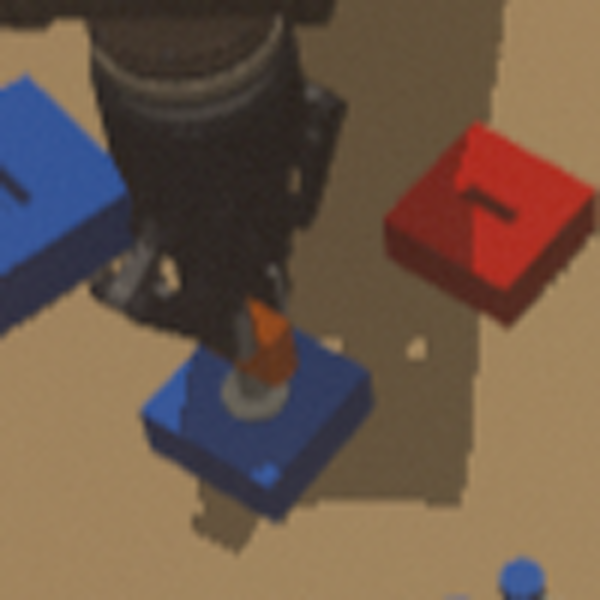

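The collar is on the block: z 0.067 matches the recorded home height, and the force rose to 9 N. Relax, open the jaws part way, then check before rising.

Call:
move_arm(linear=[[-0.0003,0,0],[0,0,0]], twist=[[0,0,0],[0,0,0]], force=30)

```text
time: 20.12
eef_pos: [0.4636, -0.2715, 0.0678]
tcp_rot: [-0.128, 0.992, -0.002, 0.001]
contact_force: [-0.1, -0.5, -1.5]
opening: 0.165
```

Call:
move_arm(linear=[[0,0,0],[0,0,0],[0,0,0],[0,0,0],[0,0,0],[0,0,0]], twist=[[0,0,0],[0,0,0],[0,0,0],[0,0,0],[0,0,0],[0,0,0]], grip=0.7)

```text
time: 20.62
eef_pos: [0.4641, -0.272, 0.0678]
tcp_rot: [-0.128, 0.992, -0.002, 0.002]
contact_force: [0.7, -0.8, -0.3]
opening: 0.699
```

```bash
python3 - <<'E'
from h import *
st()
c=read_camera('wrist'); cv2.imwrite('pics/w12.png',c['img'])
E
```

```text
t 20.62 p [ 0.4641 -0.272   0.0678] yaw -2.8859 z [ 0.0046 -0.0038 -1.    ] F [ 0.67 -0.79 -0.29] T [-0.011  0.042 -0.004] op 0.699 q6 -2.546
```

View pics/w12.png

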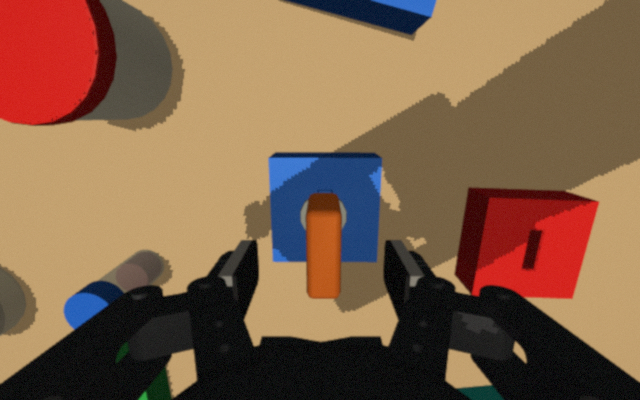

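The key is free between the open jaws and upright in the stand. Rising straight up.

Call:
move_arm(linear=[[0,0,0.006],[0,0,0.01],[0,0,0.015],[0,0,0.02],[0,0,0.02],[0,0,0.02],[0,0,0.01],[0,0,0],[0,0,0]], twist=[[0,0,0],[0,0,0],[0,0,0],[0,0,0],[0,0,0],[0,0,0],[0,0,0],[0,0,0],[0,0,0]])

```text
time: 21.42
eef_pos: [0.4635, -0.2714, 0.1781]
tcp_rot: [-0.128, 0.992, -0.003, 0.003]
contact_force: [-0.4, -0.0, -0.8]
opening: 0.697
```

Call:
move_arm(linear=[[0.012,0.003,0],[0.012,0.003,0],[0.012,0.003,0],[0,0,0],[0,0,0],[0,0,0]], twist=[[0,0,0],[0,0,0],[0,0,0],[0,0,0],[0,0,0],[0,0,0]])

```text
time: 21.92
eef_pos: [0.5023, -0.2593, 0.1726]
tcp_rot: [-0.128, 0.992, 0.0, -0.0]
contact_force: [0.6, -0.1, -0.4]
opening: 0.7
```

```bash
python3 - <<'E'
from h import *
import pickle
s=st()
c=read_camera('wrist'); pickle.dump((c,s),open('wrist13.pkl','wb')); crop(c['img'],250,80,410,280,4,'w13.png')
c=read_camera('scene'); cv2.imwrite('pics/s13f.png',c['img']); 
cv2.imwrite('pics/s13.png',np.hstack([cv2.resize(c['img'][i:i+70,j:j+70],(390,390),interpolation=cv2.INTER_CUBIC) for i,j in ((210,220),(140,365))]))
E
```

```text
t 21.92 p [ 0.5023 -0.2593  0.1726] yaw -2.8849 z [-4.e-04  5.e-04 -1.e+00] F [ 0.56 -0.08 -0.37] T [-0.03  -0.044  0.014] op 0.7 q6 -2.484
```

View pics/w13.png

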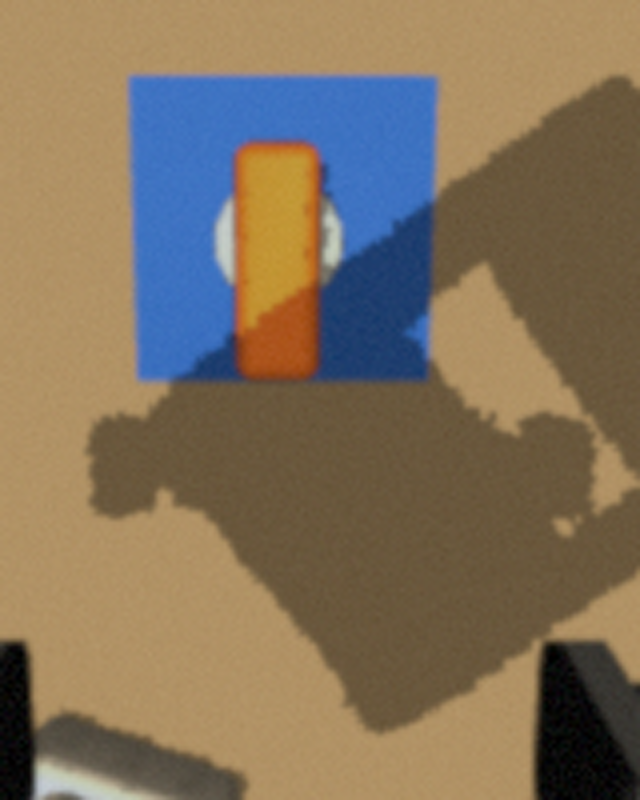

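View pics/s13.png

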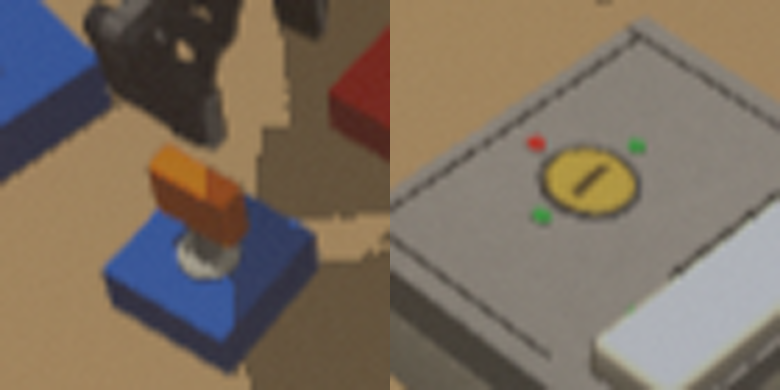

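View pics/s13f.png

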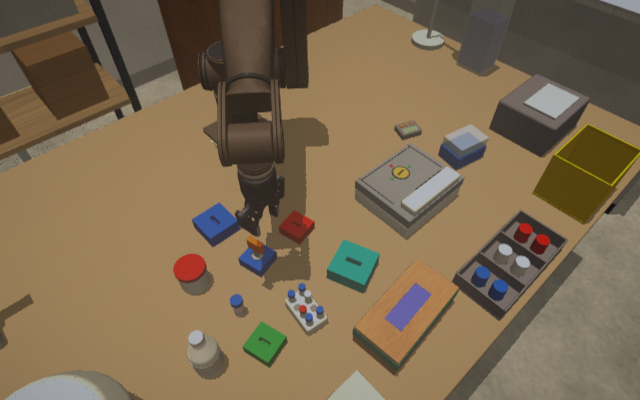

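```bash
python3 - <<'E'
from h import *
import pickle
c,s=pickle.load(open('wrist13.pkl','rb'))
a=lambda P,z:meas(c,P,z,250,80,4)
X=a([(130,77),(437,77),(428,380),(139,380)],.03).mean(0)
K=a([(236,143),(320,143),(318,378),(238,378)],.094).mean(0)
print('stand',X,'key',K,'diff',K-X)
f=lambda u,v,r:[atd(c,250+(u+i)/4,80+(v+j)/4)[2] for i in range(-r,r+1,4) for j in range(-r,r+1,4)]
print('top z',np.median(f(278,250,16)),'block z',np.median(f(170,120,16)),'table z',np.median(f(60,60,16)))
E
```

```text
stand [ 0.4590458  -0.26998889  0.03      ] key [ 0.46050251 -0.27065399  0.094     ] diff [ 0.0014567  -0.00066511  0.064     ]
top z 0.0946508228275765 block z 0.030598423486387083 table z 0.00042788624568662614
```

```bash
python3 -c "
from h import *
st(); print(sign_off())"
```

```text
t 22.02 p [ 0.5019 -0.2594  0.1727] yaw -2.8855 z [-3.e-04  4.e-04 -1.e+00] F [-0.56 -0.13  0.3 ] T [-0.001  0.019 -0.012] op 0.7 q6 -2.484
the job is handed in; nothing more can be done
None
```

The stud is fastened, the key is back in its stand, and I handed the job in at 22 s of the 72 s. `sign_off()` gave no verdict, so what follows is from my own checks.

**What I did:** I took the orange key from the smaller blue stand and seated its blade in the slot. The head turned out to be about 2 mm above the cover. I pressed it 5 to 6 mm in and turned it clockwise. Then I lifted the key straight out and put it back.

**What the last checks showed:**
- **Stud:** the slot points at the two green dots. The key turned to about 1.46 rad from the reader's x axis, so with the blade's play the stud is at about 1.38 to 1.46 rad. I judged the catch from pictures taken after the key was lifted away, and did not test it by turning the stud back.
- **Key:** it stands upright and released. The top of its grip is 64.1 mm above the block, which is fully home, and it is about 1.6 mm off the pocket's centre sideways.
- **Force on the reader:** the readings between moves reached about 14 N at most, counting the key's weight and the side force. I only read it between calls, so brief peaks within a move would not show.
- **Everything else:** the bystanders look unmoved in the scene view, and the fingers stayed clear of the reader and touch nothing now.

**What disagreed:** while pressing, the tool sat about 1.5 mm towards the hump from where I wanted it and did not follow small sideways corrections. This gave side forces of up to 5 N, but the key still turned freely. The tool also tilted by up to 0.06 rad on the fast moves, and I levelled it before each fit.

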